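# Wind the sample carousel back past its ratchet

## Task

The sample carousel has been advanced too far. Swing the orange pawl up off the ratchet teeth until it stays up by itself, turn the carousel back clockwise by its black handle post until the red-capped vial lines up with the yellow pointer, then put the pawl back down so that it sits fully in the notch there, and let go. Leave the bottle, the tip box and the beaker where they stand.

Things in the scene. Friction and masses are not known exactly. Their poses are not given: they have to be found in the camera images.
- base: Teal carousel base, fixed to the bench: round plinth 260 mm across, 25 mm high, with a low ear for the pawl bracket on its +y side (to y = +185 mm) and one for the yellow pointer on its -y side (to y = -175 mm). Origin: centre of its underside, under the carousel's axis; z up; it stands turned about z. The offsets given for other things are in this frame.
- carousel_axis (a point): On the carousel's vertical axis, at the top face of its aluminium disc (240 mm across, 40 mm above the bench). On the disc: a hub 36 mm across and 14 mm high, vials 22 mm high at 75 mm radius, and 18 steel saw teeth 8 mm high at 98 to 119 mm radius. The notches between teeth are 0.349 rad (20 degrees) apart, with flat floors.
- carousel (a joint): Turn, rad, counter-clockwise from above positive; 0 = red vial exactly at the pointer. Starts at +0.8 to +1.7; end stops -0.5 and +2.3 (no way round). Counter-clockwise it ratchets under the pawl, clockwise the pawl blocks it. Stays where left (0.12 N m friction, 2 N at the post). With the pawl fully down in the notch at 0 it has about 0.03 rad of play either way.
- turn_handle (a point): Grip point on the axis of the upright black handle post, 18 mm in diameter, fixed to the disc 75 mm from the carousel's axis; its top is 93 mm and this point 76 mm above the bench. Seen from above it stands 60 degrees clockwise of the red vial; the wells beside it are empty. With the carousel at 0 it lies in direction -150 degrees in the base's frame.
- red_vial (a point): Cap of the red-capped vial (cap 16 mm across, fixed in the carousel) 75 mm from the axis, with a red line on the disc pointing from it to the hub. The other caps are blue or white.
- pointer (a point): Inner tip of the fixed yellow pointer, an 8 mm wide finger on a yellow block, 103 mm from the axis in the base's -y direction, 57 mm above the bench, just over the teeth.
- pawl (a joint): Swing of the pawl, rad: 0 = fully down in a notch (lever level), growing as it is lifted, end stop 1.85. Clear of the teeth above 0.2. It stays where left above about 1.2 and falls by its own weight (90 g) from below about 0.9. Resting on a tooth's ramp or top it reads up to 0.12: the carousel is then short of the notch (still positive) or past it (negative).
- pawl_hinge (a point): Hinge of the pawl, at (70, 109, 58) mm in the base's frame, its axis along the base's y. The orange lever, 14 mm wide (y) and 12 mm thick, reaches 74 mm from the hinge to the base's -x when down, with a steel tip at its end pointing down into the teeth. It swings up and over towards the base's +x.
- pawl_grip (a point): Grip point of the pawl's handle: a black round rod, 12 mm in diameter, parallel to the hinge axis, 55 mm from it, sticking out 63 mm sideways from the lever to the base's +y. This point is on the rod's axis, 43 mm out from the lever's middle. Pawl down: 58 mm above the bench, 33 mm above the ear; pawl upright (1.57): straight over the hinge axis, 113 mm above the bench.
- bottle_mid (a point): Amber bottle, 64 mm across, 130 mm tall, standing loose on the bench; the point is half-way up. Leave alone.
- tip_box_mid (a point): Blue closed pipette-tip box, 85 x 120 x 55 mm, loose on the bench; the point is its centre. Leave alone.
- beaker_mid (a point): White plastic beaker, 72 mm across, 85 mm tall, loose on the bench; the point is half-way up. Leave alone.

How it is judged:
By the outcome, as a careful person would: the job done as asked, in the order asked, and still so for the second after the job is handed in, with the robot touching nothing.
It also fails if it takes over 67 s, if anything falls off the work surface, if the arm or the gripper's body presses on something with over 40 N, if the wrist force passes 120 N, or if a joint passes its speed limit or range.

## Robot

A 7-joint arm with a two-finger parallel gripper is mounted at the origin on the work surface. World frame = base frame: x ahead of the robot, y to its left, z up, the work surface at z = 0. Lengths are in m, angles in rad, forces in N, time in s.
With the tool pointing down it reaches from about 0.425 to 0.95 m from the base axis. Payload 4.7 kg.
Tool frame: the origin (TCP) lies between the finger pads; the fingertips stand 25 mm ahead of it and the grasp point (between the pads) lies 6 mm ahead of it; x points along the fingers, z is the direction in which the jaws open and shut, and the axes are right-handed (so a half turn about x gives the same grasp; the last joint's range is limited). The gripper opens to 85 mm and grips with 20 to 120 N. Pads are 22 mm wide; open, the fingers measure 114 mm over their backs; the gripper's body (76 mm by 85 mm) begins 54 mm behind the grasp point. The pads swing forward as they close: fully open they stand 13 mm farther back than shut.
Start: joints at [-1.139, 0.469, -0.049, 1.532, 0.024, 1.141, -0.082], TCP at [0.3, 0.605, 0.256] pointing down, gripper open.
Joint ranges: [-2.59, 2.59], [-0.33, 1.99], [-1.39, 1.29], [0.1, 2.45], [-1.04, 4.18], [0.21, 1.99], [-2.66, 2.66]. Speed limits (rad/s): [2.57, 2.57, 3.14, 3.14, 3.14, 3.14, 3.14].

## Interface

Orientations are given as a 3x3 rotation matrix whose columns are the frame's x, y, z axes.
In Python, from rig import * gives the robot as it stands. Calls block until the motion is done:
- movep(position, orientation): joint-space move of the TCP to a pose.
- move_l(position, attitude=None, feed=0.15, until_force=None): straight line of the TCP; attitude=None keeps the orientation; feed is the mean speed in m/s. With until_force (N) it stops when the force on the tool has changed by that much, and returns True; else False.
- move_joints(angles): joint-space move.
- command_gripper(opening, newtons=None): finger opening in m; newtons is the grip in N (None keeps the last); returns when the fingers have stopped.
- sleep(seconds).
- inverse_kinematics(position, orientation): joint angles nearest the present ones, or None.
- sense(): the state.
- camera(name): name is "side" or "top" or "wrist"; returns (picture, depth): 420x560x3 uint8, red, green, blue; 420x560 float32, m along the optical axis (not along the pixel's ray), 0 where there is no reading.
- camera_params(name): a dict with "K" (3x3 intrinsics, pixels), "position" and "rotation" of the camera in the world; the wrist camera has in their place "tool_from_camera" (4x4, takes a point from camera to tool coordinates, whose origin is the TCP and whose axes are the tool frame's). Camera axes: x right, y down, z forward; pixel columns grow to the right and rows downward; lengths in m; the calibration is good to about 2 mm. A picture is of the moment at which its call begins: read the wrist's pose just before it. camera_params takes no time and is no camera call.
A pose or a line that the arm cannot do raises Unreachable and nothing moves.
- finish_job(): hands the job in, once; it reports no verdict.
The state is a dict: "time_s": time; "joint_pos": joint angles; "qd": joint speeds; "joint_efforts": joint torques, N m; "position": TCP position; "tcp_rot": TCP orientation; "wrist_force": force on the tool from outside, world axes, zero at the start; "ft_torque": the same for the moment, N m; "finger_gap": finger opening in m.
Only numpy, scipy, OpenCV 4.12 (cv2) and the standard library are available. Lean on these libraries where they do the work, as an engineer would, in place of code of your own. Each camera call takes 0.05 s, during which the arm holds its last target. There are 200 camera calls.

## Working session

There is one attempt and no reset: what is moved stays moved. The work goes in short steps, each a Python script; the robot and the scene stay as the last script left them, time stands still between calls to the robot, and variables do not carry over. Pictures are saved under pics/ and viewed, about 8 in all and at most 12, crops included, and the job is handed in when it is done.

```bash
mkdir -p pics; ls; python3 - <<'E'
from rig import *
import cv2,numpy as np
for n in ("top","side"):
    p,d=camera(n); cv2.imwrite(f"pics/{n}0.png",p[...,::-1]); np.savez(f"pics/{n}0.npz",p=p,d=d)
    c=camera_params(n); print(n,c)
s=sense();print(s["time_s"],s["position"],s["tcp_rot"],s["wrist_force"])
E
```

```text
pics
top {'K': array([[381.82306425,   0.        , 283.54375476],
       [  0.        , 381.82306425, 210.52542754],
       [  0.        ,   0.        ,   1.        ]]), 'position': array([ 0.39840506, -0.02301297,  1.01504506]), 'rotation': array([[ 0.01936091, -0.98276191,  0.18385912],
       [-0.99951746, -0.0145575 ,  0.02743954],
       [-0.02429001, -0.18430165, -0.98256954]])}
side {'K': array([[406.22695648,   0.        , 274.08061407],
       [  0.        , 406.22695648, 215.47354349],
       [  0.        ,   0.        ,   1.        ]]), 'position': array([ 0.3670545 , -1.01856298,  0.61714155]), 'rotation': array([[ 0.97878809, -0.09505033,  0.18149188],
       [-0.20483441, -0.43632491,  0.87616405],
       [-0.00409025, -0.89475472, -0.44653921]])}
0.1 [0.29987811 0.60417521 0.25536502] [[-7.12953621e-04 -8.95762656e-01  4.44532064e-01]
 [-1.63159185e-03  4.44532627e-01  8.95761174e-01]
 [-9.99998415e-01 -8.66587188e-05 -1.77845019e-03]] [-0.18368507  0.02714129 -0.18625545]
```

View pics/top0.png

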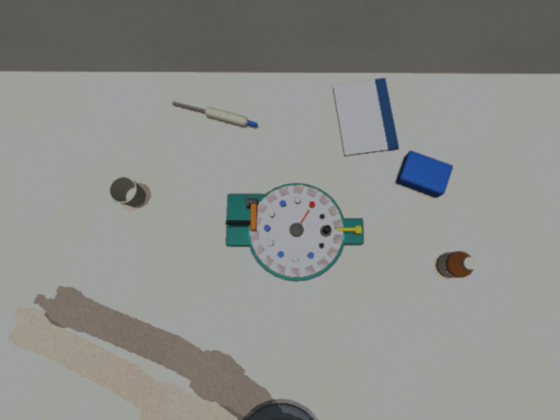

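View pics/side0.png

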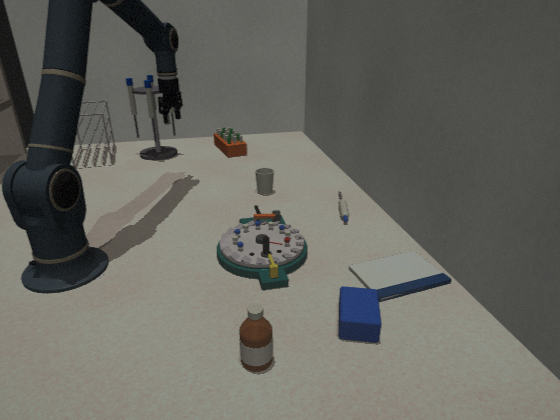

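Top view: disc centre ≈(297,230), pointer tip ≈(337,230), red cap (312,205), post (326,230), pawl lever (254,217) with its rod at row 224. The base yaw is near 0 and the carousel is at about +1.03. I'll take a closer wrist view next.

```bash
cat > h.py <<'E'
from rig import *
import numpy as np, cv2
def cloud(name):
    """picture, world points (HxWx3) from a camera"""
    s=sense(); p,d=camera(name); c=camera_params(name); K=c["K"]
    if name=="wrist":
        T=np.eye(4); T[:3,:3]=s["tcp_rot"]; T[:3,3]=s["position"]; T=T@np.asarray(c["tool_from_camera"])
        R,t=T[:3,:3],T[:3,3]
    else: R,t=c["rotation"],c["position"]
    v,u=np.mgrid[:d.shape[0],:d.shape[1]]
    P=np.stack([(u-K[0,2])/K[0,0]*d,(v-K[1,2])/K[1,1]*d,d],-1)@np.asarray(R).T+t
    P[d==0]=np.nan
    return p,P
def masks(p):
    h=cv2.cvtColor(p,cv2.COLOR_RGB2HSV); H,S,V=[h[...,i].astype(int) for i in range(3)]
    return dict(red=((H<5)|(H>174))&(S>170)&(V>90),orange=(H>=6)&(H<=16)&(S>170)&(V>90),
      yellow=(H>=22)&(H<=34)&(S>150)&(V>100),teal=(H>=78)&(H<=98)&(S>120))
def down(a):
    """tool pointing down, jaws opening along world direction a (rad)"""
    x=np.array([0,0,-1.]); z=np.array([np.cos(a),np.sin(a),0]); return np.stack([x,np.cross(z,x),z],1)
E
python3 - <<'E'
from h import *
p,P=cloud("top")
for k,m in masks(p).items():
    q=P[m]; q=q[np.linalg.norm(q[:,:2]-[.4,-.05],axis=1)<.4]; print(k,len(q),np.nanmedian(q,0).round(3))
print(P[[231,217,205],[297,254,312]].round(3))
print(camera_params("wrist"))
c=P[231,297]
for a in (0.,np.pi/2,-np.pi/2,np.pi): 
    print(a,inverse_kinematics([c[0]-.06,c[1],.36],down(a)))
E
```

```text
red 16 [ 0.595 -0.067  0.063]
orange 132 [0.558 0.08  0.069]
yellow 88 [ 0.532 -0.174  0.059]
teal 1637 [0.533 0.106 0.026]
[[ 0.526 -0.031  0.053]
 [ 0.557  0.077  0.071]
 [ 0.592 -0.068  0.065]]
{'K': array([[343.6217025 ,   0.        , 285.12347742],
       [  0.        , 343.6217025 , 212.91964842],
       [  0.        ,   0.        ,   1.        ]]), 'tool_from_camera': array([[-5.97955380e-04, -3.10013522e-01,  9.50731959e-01,
        -1.17544532e-01],
       [-2.62937746e-05, -9.50732124e-01, -3.10013592e-01,
         7.95135449e-02],
       [ 9.99999821e-01, -2.10372627e-04,  5.60343963e-04,
        -3.03013897e-04],
       [ 0.00000000e+00,  0.00000000e+00,  0.00000000e+00,
         1.00000000e+00]])}
0.0 [-5.74800144e-01  2.13565794e-02  5.70588026e-01  1.88210619e+00
 -1.21894750e-02  1.24153505e+00 -3.74215668e-04]
1.5707963267948966 [-0.45965764  0.02516767  0.45169639  1.87730335 -0.01160764  1.24166544
  1.56646268]
-1.5707963267948966 [-0.74630403  0.01589963  0.74755565  1.88851931 -0.01142313  1.24143282
 -1.56591287]
3.141592653589793 None
```

```bash
cat >> h.py <<'E'
def look(tag,c=(.528,-.03),z=.25):
    movep([c[0]-.02,c[1],z],down(np.pi/2)); p,P=cloud("wrist")
    cv2.imwrite(f"pics/{tag}.png",p[...,::-1]); np.savez(f"pics/{tag}.npz",p=p,P=P); return p,P
E
python3 - <<'E'
from h import *
p,P=look("w1"); print(sense()["time_s"])
for k,m in masks(p).items():
    q=P[m]; q=q[~np.isnan(q[:,0])]; print(k,len(q),np.median(q,0).round(4),q.min(0).round(3),q.max(0).round(3))
E
```

```text
2.575
red 2 [ 0.5744 -0.0571  0.0401] [ 0.574 -0.057  0.04 ] [ 0.575 -0.057  0.04 ]
orange 892 [0.559  0.0768 0.0677] [0.497 0.014 0.061] [0.594 0.084 0.242]
yellow 609 [ 0.5337 -0.1753  0.0584] [ 0.524 -0.195  0.047] [ 0.543 -0.133  0.061]
teal 6117 [0.5361 0.1206 0.0248] [ 0.426 -0.201  0.02 ] [0.629 0.152 0.313]
```

View pics/w1.png

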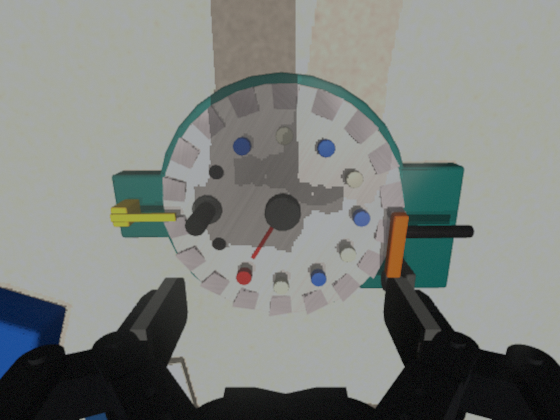

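The wrist picture shows the hub at (283,212), the post top at ≈(207,208), the red cap at (244,276), the pointer tip at (175,217), the orange lever at (397,247) and the rod running from (408,232) to (470,232). Now I'll fit the base pose from depth.

```bash
cat >> h.py <<'E'
def fit(p,P):
    """centre, yaw, carousel turn"""
    z=P[...,2]; m=masks(p)
    near=lambda r,c,k:(np.hypot(P[...,0]-c[0],P[...,1]-c[1])<r)&k
    c=np.array([.528,-.03])
    for _ in range(5): q=P[near(.03,c,(z>.051)&(z<.057))]; c=cv2.minEnclosingCircle(q[:,:2].astype(np.float32))[0]; 
    c=np.array(c); cm=q[:,:2].mean(0)
    y=P[m["yellow"]&(z>.052)&(z<.064)][:,:2]; r=np.linalg.norm(y-cm,axis=1); f=y[(r<.135)]
    d=cm-f.mean(0); yaw=np.arctan2(*d[::-1])-np.pi/2
    h=cv2.cvtColor(p,cv2.COLOR_RGB2HSV).astype(int); rd=((h[...,0]<6)|(h[...,0]>172))&(h[...,1]>130)&(h[...,2]>60)
    r=np.hypot(P[...,0]-cm[0],P[...,1]-cm[1])
    cap=P[rd&(z>.058)&(z<.068)&(r<.095)&(r>.055)]; lin=P[rd&(z>.036)&(z<.046)&(r<.07)]
    a=lambda q:np.arctan2(*(q[:,:2].mean(0)-cm)[::-1])-yaw+np.pi/2
    print("hub",c.round(4),cm.round(4),len(q),"finger",f.mean(0).round(4),"rmin",np.linalg.norm(f-cm,axis=1).min().round(4),"yaw",yaw.round(4),
      "cap",len(cap),cap.mean(0).round(4),np.linalg.norm(cap.mean(0)[:2]-cm).round(4),a(cap).round(4),"line",len(lin),a(lin).round(4) if len(lin) else None)
    return cm,yaw,a(cap)
E
python3 - <<'E'
from h import *
D=np.load("pics/w1.npz"); p,P=D["p"],D["P"]; cm,yaw,t=fit(p,P); z=P[...,2]
o=P[masks(p)["orange"]&(z>.058)&(z<.07)]; print("lever",cv2.minAreaRect(o[:,:2].astype(np.float32)),o[:,2].mean())
tt=P[(z>.0455)&(z<.051)]; r=np.hypot(*(tt[:,:2]-cm).T); tt=tt[(r>.09)&(r<.125)]
A=np.c_[2*tt[:,:2],np.ones(len(tt))]; s=np.linalg.lstsq(A,(tt[:,:2]**2).sum(1),rcond=None)[0]; print("teeth circle",s[:2],len(tt))
R=np.array([[np.cos(yaw),-np.sin(yaw)],[np.sin(yaw),np.cos(yaw)]])
rod=P[222:242,412:470].reshape(-1,3); rod=rod[(rod[:,2]>.055)]; print("rod base",((rod[:,:2]-cm)@R).mean(0),rod.min(0),rod.max(0),cv2.fitLine(rod[:,:2].astype(np.float32),2,0,.01,.01).ravel())
print("lever base",(o[:,:2].mean(0)-cm)@R)
post=P[(z>.088)&(z<.097)&(np.hypot(P[...,0]-cm[0],P[...,1]-cm[1])<.1)]; b=(post[:,:2].mean(0)-cm); print("post",len(post),post.mean(0),np.linalg.norm(b),np.arctan2(*b[::-1])-yaw+np.radians(150))
E
```

```text
hub [ 0.532  -0.0315] [ 0.5312 -0.0315] 943 finger [ 0.5336 -0.1501] rmin 0.102 yaw 0.0203 cap 147 [ 0.5961 -0.0706  0.0616] 0.0757 1.0077 line 91 1.0149
lever ((0.5607249736785889, 0.07730059325695038), (0.06593473255634308, 0.013808748684823513), 0.7790514230728149) 0.06711345007974637
teeth circle [ 0.53183898 -0.03160507] 2577
rod base [0.01594543 0.14713931] [0.53904041 0.08885797 0.06067004] [0.55148938 0.1442534  0.07036317] [ 0.01395843 -0.9999026   0.54418844  0.1159291 ]
lever base [0.03407453 0.10776374]
post 331 [ 0.52957852 -0.10581148  0.09199334] 0.07432625679151468 1.0046125652676707
```

```bash
cat >> h.py <<'E'
C=np.array([.5316,-.0316]); YAW=.0145
def b2w(x,y,z):
    c,s=np.cos(YAW),np.sin(YAW); return np.array([C[0]+c*x-s*y,C[1]+s*x+c*y,z])
def rod(th,dz=0.): return b2w(.070-.055*np.cos(th),.152,.058+.055*np.sin(th)+.006+dz)   # TCP, tool down
def post(t,dz=0.):
    a=np.radians(-150)+t; return b2w(.075*np.cos(a),.075*np.sin(a),.076+.006+dz)
def say(k): s=sense(); print(k,round(s["time_s"],2),"F",s["wrist_force"].round(1),"gap",round(s["finger_gap"],4),s["position"].round(4))
E
python3 - <<'E'
from h import *
for a in (YAW,YAW+np.pi):
    print([inverse_kinematics(x,down(a)) is not None for x in (rod(0,.08),rod(.08),rod(.8),rod(1.5),rod(1.5,.08))])
R=down(YAW)
command_gripper(.04,40); movep(rod(0.08,.07),R); say("above")
if not move_l(rod(.08),R,.08,until_force=8):
    say("at rod"); command_gripper(0.0,40); say("gripped")
    for th in np.arange(.2,1.51,.13):
        move_l(rod(th),R,.12); say(round(th,2))
else: say("contact")
p,P=cloud("side"); cv2.imwrite("pics/s2.png",cv2.resize(p[150:310,170:350,::-1],None,fx=3,fy=3))
E
```

```text
[True, True, True, True, True]
[True, True, True, True, True]
above 4.53 F [ 0.4 -0.1  0.1] gap 0.0404 [0.5448 0.1202 0.1386]
at rod 5.56 F [0.5 0.7 0.3] gap 0.0399 [0.545  0.1206 0.0688]
gripped 5.92 F [ 3.4 -0.1  0.9] gap 0.0104 [0.5461 0.1207 0.0691]
0.2 6.17 F [ 5.   0.1 -2.3] gap 0.0105 [0.5469 0.1207 0.0753]
0.33 6.42 F [ 6.4 -0.4 -5.7] gap 0.0105 [0.5483 0.1207 0.0817]
0.46 6.67 F [ 3.5  0.6 -1.3] gap 0.0101 [0.5507 0.1208 0.0884]
0.59 6.92 F [ 3.8  0.3 -5.4] gap 0.0105 [0.5532 0.1207 0.094 ]
0.72 7.17 F [-0.9 -0.3 -1.5] gap 0.0106 [0.5571 0.1209 0.1003]
0.85 7.42 F [-5.4  1.7  3.8] gap 0.0106 [0.5613 0.121  0.1056]
0.98 7.67 F [-9.1  0.8  8. ] gap 0.0102 [0.5656 0.1212 0.11  ]
1.11 7.92 F [-13.9   0.5  12.7] gap 0.0103 [0.5703 0.1213 0.1138]
1.24 8.18 F [-15.1   0.6  17.1] gap 0.0106 [0.5775 0.1214 0.1176]
1.37 8.43 F [-8.9 -0.1 14.6] gap 0.0103 [0.587  0.1215 0.1201]
1.5 8.68 F [-4.6  0.4 10.1] gap 0.0105 [0.5953 0.1215 0.1208]
```

View pics/s2.png

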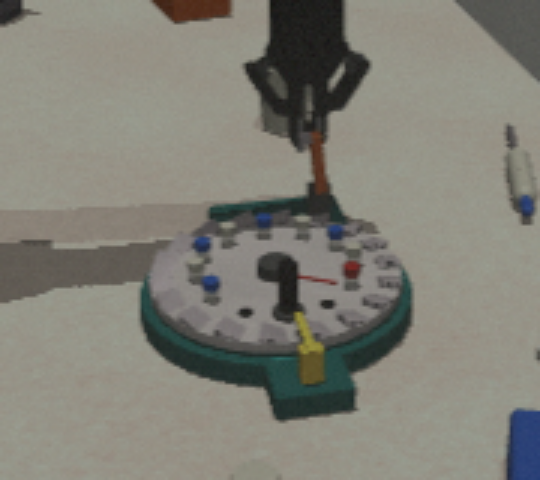

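The pawl is upright (lever vertical at ≈(320,165) in the crop). Next: release it, grip the post and turn clockwise.

```bash
python3 - <<'E'
from h import *
command_gripper(.035,40); move_l(rod(1.5,.06),None,.15); say("released")
T0=1.008; at=lambda t: down(YAW+np.radians(-60)+t)
movep(post(T0,.07),at(T0))
if not move_l(post(T0),at(T0),.1,until_force=8):
    command_gripper(0.,40); say("grip")
    for t in np.linspace(T0,0,13)[1:]:
        move_l(post(t),at(t),.1)
    say("turned"); sleep(.2); command_gripper(.035); say("open"); move_l(post(0,.07),None,.15)
else: say("contact")
p,P=look("w2"); say("look"); fit(p,P)
E
```

```text
released 9.63 F [-0.5  0.3  0.4] gap 0.0351 [0.5951 0.1214 0.1785]
grip 11.72 F [ 0.7 -0.8  3.7] gap 0.0171 [ 0.5306 -0.1067  0.0829]
turned 14.72 F [1.2 0.5 8.2] gap 0.0172 [ 0.4681 -0.0696  0.0829]
open 15.23 F [-0.6 -0.2 -0.4] gap 0.0351 [ 0.4666 -0.0699  0.0817]
look 17.77 F [ 0.5 -0.1  0.2] gap 0.0348 [ 0.5077 -0.0301  0.2495]
hub [ 0.532  -0.0314] [ 0.5312 -0.0315] 957 finger [ 0.5336 -0.1506] rmin 0.1024 yaw 0.0201 cap 113 [ 0.5327 -0.1068  0.0617] 0.0753 -0.0002 line 83 0.0226
```

View pics/w2.png

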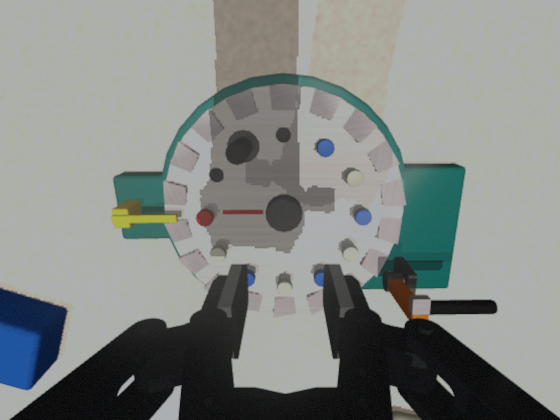

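Red cap (205,217) and line now point at the pointer tip (175,218); the fitted turn is about 0.00. Next, lower the pawl.

```bash
python3 - <<'E'
from h import *
R=down(YAW); movep(rod(1.5,.07),R)
if not move_l(rod(1.5),R,.1,until_force=8):
    command_gripper(0.,40); say("grip")
    for th in np.r_[np.arange(1.4,.1,-.13),.04]:
        move_l(rod(th),R,.12); say(round(th,2))
    sleep(.2); say("down"); command_gripper(.035); say("open"); move_l(rod(0.04,.09),None,.15)
else: say("contact")
p,P=look("w3"); say("look"); fit(p,P)
z=P[...,2]; o=P[masks(p)["orange"]&(z>.05)&(z<.08)]; x=(o[:,:2]-C)@[np.cos(YAW),np.sin(YAW)]
k=abs(o[:,2]-np.median(o[:,2]))<.008; print("lever slope",np.polyfit(x[k],o[k,2],1),x.min(),x.max(),np.median(o[:,2]))
E
```

```text
grip 20.39 F [-0.6 -0.1  3.4] gap 0.0105 [0.596  0.1215 0.1197]
1.4 20.64 F [ 2.2 -0.3  5.2] gap 0.0109 [0.5912 0.1214 0.1193]
1.27 20.89 F [2.9 1.  5.5] gap 0.0109 [0.584  0.1214 0.1173]
1.14 21.14 F [ 2.6 -0.1  5.6] gap 0.0103 [0.5772 0.1213 0.1146]
1.01 21.39 F [0.3 0.6 4.7] gap 0.0106 [0.5697 0.1212 0.1105]
0.88 21.64 F [1.3 1.4 2.4] gap 0.0101 [0.5641 0.1211 0.1061]
0.75 21.89 F [2.8 1.7 1.2] gap 0.0105 [0.5593 0.121  0.1013]
0.62 22.14 F [ 4.2  2.3 -0.8] gap 0.0106 [0.5552 0.121  0.0959]
0.49 22.39 F [5.1 1.7 0. ] gap 0.0103 [0.5516 0.1209 0.0898]
0.36 22.64 F [ 6.5  2.5 -0.1] gap 0.0105 [0.5488 0.1209 0.0832]
0.23 22.89 F [ 6.2  1.8 -0.5] gap 0.0105 [0.5469 0.1209 0.0763]
0.04 23.14 F [ 7.3  2.3 -0.7] gap 0.0105 [0.5458 0.1209 0.0659]
down 23.34 F [ 7.2  2.3 -0.7] gap 0.0104 [0.5458 0.1209 0.0661]
open 23.7 F [-0.2 -0.5 -0.4] gap 0.0346 [0.543  0.1201 0.0655]
look 25.93 F [-0.3 -0.   0.1] gap 0.0351 [ 0.5079 -0.0295  0.2493]
hub [ 0.5319 -0.0313] [ 0.5312 -0.0315] 956 finger [ 0.5335 -0.1503] rmin 0.1024 yaw 0.0195 cap 121 [ 0.5328 -0.1067  0.0617] 0.0752 0.0017 line 79 0.0216
lever slope [-0.00503376  0.06378362] -0.002789339287424733 0.0639374396753263 0.0636812466363405
```

View pics/w3.png

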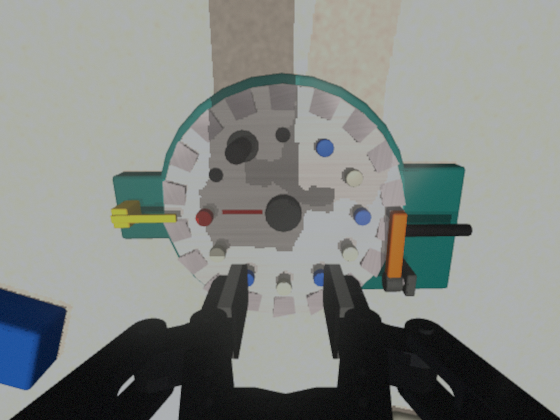

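The lever is level: slope 0.005 rad, top at 63.7 mm against 64 mm expected. The red cap (204,217) is at the pointer and the gripper is clear of everything, so I'm handing in.

```bash
python3 -c "
from rig import *
print(finish_job())"
```

```text
the job is handed in; nothing more can be done
None
```

The carousel is back at the pointer with the pawl down in its notch, and I handed the job in at about 26 s of the 67 s allowed.

I swung the pawl up to about 1.5 rad, where it stayed by itself. Then I turned the carousel clockwise from about +1.01 rad to 0 by its post and let go. Finally I lowered the pawl and released it.

Last checks, with the gripper clear of everything:
- **Red vial:** the cap reads a turn of +0.002 rad. The red line read 0.02 rad, about 1 mm off at its short radius. Both are within the 0.03 rad of play.
- **Pawl:** the lever is level within 0.005 rad and its top is at 63.7 mm (64 mm expected), so it is fully in the notch.
- **Forces:** the highest printed wrist force was about 23 N, while raising the pawl.
- **Loose items:** I never moved near the bottle, tip box or beaker. I did not measure them again at the end.

No check failed.

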